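# Find the lens barrel with the loose cell on the rocking stand and quarantine it

### The job

One of the three capped lens barrels on the rocking test stand has a lens cell that has come loose inside. Find it by tipping the cradles by their finger pads and letting go: a sound barrel swings back level, the faulty one stays tipped. Lift the faulty barrel out and lay it gently in the ribbed tray, along the ribs, leaving the sound ones on their cradles.

Things in the scene. Friction and masses are not known exactly. Their poses are not given: they have to be found in the camera images.
- barrel_1: One of three capped lens barrels that look alike: black tube, diameter 36 mm, 86 mm long, between two aluminium caps of diameter 44, length 12 mm (110 mm over all), about 0.5 kg. Two flats on the tube's sides (58 mm long, 12 mm high, 37 mm apart) face sideways and suit a grip from above. Origin: middle of the axis; x along the axis, z up. Lying on a cradle its axis is 84 mm above the table.
- barrel_2: Another barrel, same look, origin and axes. Exactly one of the three (not told which; the places change) has an inner cell of 0.25 kg, half the weight, that can slide 30 mm either way along the axis; in the other two it is fixed in the middle.
- barrel_3: The third barrel, same look, origin and axes. Each lies in the two V saddles of a cradle, which fit between its end caps; it lifts straight up out of them.
- stand: Rocking test stand, fixed: aluminium base plate 204x240x12 mm, three equal cradles at y = +88 mm (cradle_1), 0 (cradle_2), -88 mm (cradle_3) of its frame. Origin: centre of the underside; x along the cradles, far end positive; z up. Each is a bar 196 mm long on a cross shaft 50 mm above the table; its V saddles leave the middle 59 mm of the tube free; a rubber pad at each end.
- cradle_1 (a joint): Angle of cradle_1 (rad): 0 level, positive with the end nearer the robot down; stops at -0.22 and +0.22. Pressing a pad to the firm stop takes under 1 N. Let go, a light spring brings it level within a second if its barrel is sound or it is empty. If held at the stop for half a second with the faulty barrel in it, it stays tipped at about 0.22, as the loose cell has slid to the low end.
- cradle_2 (a joint): The same for cradle_2, the middle one.
- cradle_3 (a joint): The same for cradle_3.
- pad_1 (a point): Centre of the top of the round rubber finger pad (diameter 28 mm) at the near end of cradle_1: 88 mm from the shaft, 60 mm above the table when level, 19 mm lower at the stop. The barrel's end cap begins 33 mm farther along the cradle and rises 46 mm above the pad.
- pad_2 (a point): The same on cradle_2.
- pad_3 (a point): The same on cradle_3.
- tray: Grey tray, fixed: 140 mm (x) by 122 mm (y), on low feet, rim 30 mm and floor 12 mm above the table, walls 4 mm, wire handle on the near side. Four rubber ribs along its x axis (6 mm wide, tops 18 mm above the table, at y = -51, -17, 17, 51 mm) keep a barrel from rolling: it lies between two ribs with its axis about 35 mm above the table. Origin: its centre at table height; z up.
There are look-alikes about, which are no part of the job. What is shaped like the barrel_2 but pink is not meant.

How it is judged (in metres and radians):
On the way:
1. a cradle stays tipped by itself, with the robot touching neither the stand nor a barrel ((value of joint any of cradle_1, cradle_2, cradle_3 above 0.16 rad or value of joint any of cradle_1, cradle_2, cradle_3 below -0.16 rad) and contact force between each of the fingers, the arm and stand below 0.05 N and contact force between each of the fingers, the arm and barrel_1 below 0.05 N and contact force between each of the fingers, the arm and barrel_2 below 0.05 N and contact force between each of the fingers, the arm and barrel_3 below 0.05 N), for 0.4 s.
At the end, for the whole second after the job is handed in: The faulty barrel lies level, at rest, in the tray (centre within 12 mm of its middle along the ribs, 40 mm across), along the ribs within 0.2 rad; the sound barrels lie on their cradles within 15 mm of where they were; all cradles are level within 0.06 rad (((height (world z) of barrel_1 below 0.046 m and angle between the x axis of barrel_1 and the x axis of tray, either way round below 0.2 rad and angle between barrel_1's own x axis and vertical above 1.47 rad and linear speed of barrel_1 below 0.03 m/s and distance of each of barrel_2, barrel_3 from where it was at the start of the episode below 0.015 m and x of barrel_1 in the frame of tray between -0.012 and 0.012 m and y of barrel_1 in the frame of tray between -0.04 and 0.04 m) or (height (world z) of barrel_2 below 0.046 m and angle between the x axis of barrel_2 and the x axis of tray, either way round below 0.2 rad and angle between barrel_2's own x axis and vertical above 1.47 rad and linear speed of barrel_2 below 0.03 m/s and distance of each of barrel_1, barrel_3 from where it was at the start of the episode below 0.015 m and x of barrel_2 in the frame of tray between -0.012 and 0.012 m and y of barrel_2 in the frame of tray between -0.04 and 0.04 m) or (height (world z) of barrel_3 below 0.046 m and angle between the x axis of barrel_3 and the x axis of tray, either way round below 0.2 rad and angle between barrel_3's own x axis and vertical above 1.47 rad and linear speed of barrel_3 below 0.03 m/s and distance of each of barrel_1, barrel_2 from where it was at the start of the episode below 0.015 m and x of barrel_3 in the frame of tray between -0.012 and 0.012 m and y of barrel_3 in the frame of tray between -0.04 and 0.04 m)) and value of joint cradle_1 between -0.06 and 0.06 rad and value of joint cradle_2 between -0.06 and 0.06 rad and value of joint cradle_3 between -0.06 and 0.06 rad); the robot touches nothing.
It fails at once if a barrel is dropped or thrown: it moves faster than 0.8 m/s (a fall of about 30 mm) while the fingers do not hold it ((linear speed of barrel_1 above 0.8 m/s and contact force between the fingers and barrel_1 below 0.05 N) or (linear speed of barrel_2 above 0.8 m/s and contact force between the fingers and barrel_2 below 0.05 N) or (linear speed of barrel_3 above 0.8 m/s and contact force between the fingers and barrel_3 below 0.05 N)).
It fails at once if a second barrel is taken or knocked off its cradle (two barrels moved more than 40 mm) (distance of each of barrel_1, barrel_2 from where it was at the start of the episode above 0.04 m or distance of each of barrel_1, barrel_3 from where it was at the start of the episode above 0.04 m or distance of each of barrel_2, barrel_3 from where it was at the start of the episode above 0.04 m).
It also fails if it takes over 58 s, if anything falls off the work surface, if the arm or the gripper's body presses on something with over 40 N, if the wrist force passes 120 N, or if a joint passes its speed limit or range.

### The arm

A 6-joint arm with a two-finger parallel gripper is mounted at the origin on a cart in front of the work surface, level with it; the furniture and walls round the work are solid. World frame = base frame: x ahead of the robot, y to its left, z up, the work surface at z = 0. Lengths are in mm, angles in rad, forces in N, time in s.
With the tool pointing down it reaches from about 400 to 925 mm from the base axis. Payload 12.5 kg.
Tool frame: the origin (TCP) lies midway between the tips of the shut fingers; the grasp point (between the pads) lies 19 mm behind it; y points along the fingers, x is the direction in which the jaws open and shut, and the axes are right-handed (so a half turn about y gives the same grasp; the last joint's range is limited). The gripper opens to 95 mm and grips with 3 to 60 N. Pads are 20 mm wide; open, the fingers measure 119 mm over their backs; the gripper's body (75 mm by 180 mm) begins 59 mm behind the grasp point.
Start: joints at [1.103, 0.491, 1.559, -0, 1.092, -0.106], TCP at [221.208, 584.563, 214.661] pointing down, gripper open.
Joint ranges: [-3.1, 3.1], [-0.84, 2.19], [0.05, 2.79], [-1.13, 4.28], [0.06, 2.93], [-2.69, 2.69]. Speed limits (rad/s): [2.22, 2.22, 2.79, 3.14, 3.14, 3.14].

### API

Orientations are given as [roll, pitch, yaw] about the fixed x, y, z axes, in that order (R = Rz(yaw) Ry(pitch) Rx(roll)).
In Python, from cell import env, vision, job gives the robot as it stands.
- The arm moves only by the shell command python3 -m crank 'ROWS' [OPENING]. ROWS is JSON, a list of rows, each a list of 6 numbers: the shift along the tool's x, y, z in mm, then the turn, a rotation vector about the tool's x, y, z in degrees. In form: [[x, y, z, rx, ry, rz], ...]. A call has 1 to 5 rows; each row is the pose to reach, as a shift and turn from the pose measured when the call began, along the tool's axes at that moment; what a row does not reach only later rows make up. A row lasts 1/10 s, in which the tool goes at most 50 mm and 8.59 degrees, less where a joint would pass 70% of its speed; a pose out of reach is approached as far as the arm can. A call with a gripper value outside its range is refused whole. OPENING is the opening, from 0 (shut) to 1 (fully open), set as the call begins (- or left out, the last holds). The fingers move at their own pace and stop on an object; the grip force is fixed at half the most. Time passes only in rows, so rows that repeat a pose let the fingers close. It gives the time, the measured TCP pose, the force and the opening at its end, in the units of the state.
- env.state(): the state, without advancing time (a new reading comes with each control period).
- vision.read_camera(name): name is "scene" or "top" or "wrist"; returns (picture, depth): 420x560x3 uint8, blue, green, red; 420x560 float32, mm along the optical axis (not along the pixel's ray), 0 where there is no reading.
- vision.calibration(name): a dict with "vertical_fov" (degrees; the focal length in pixels is half the picture's height over the tangent of half this angle, whatever the lens; pixels are square), "cx", "cy" (the principal point, pixels), "pose" (4x4, takes a point from camera to world coordinates). Camera axes: x right, y down, z forward; pixel columns grow to the right and rows downward; lengths in mm; the calibration is good to about 2 mm. The wrist camera is an equidistant fisheye: a pixel r from the principal point sees the ray r / f radians off the axis. A picture is of the moment at which its call begins: read the wrist's pose just before it. calibration takes no time and is no camera call; for the wrist camera it gives the pose at the moment of the call.
- job.job_done(): hands the job in, once; it reports no verdict.
The state is a dict: "t": time; "joints": joint angles; "qvel": joint speeds; "tau": joint torques, N m; "eef_pos": TCP position; "tcp_rot": TCP orientation; "ft_force": force on the tool from outside, world axes, zero at the start; "moment": the same for the moment, N m; "opening": opening from 0.0 (shut) to 1.0 (fully open).
Only numpy, scipy, OpenCV 4.12 (cv2) and the standard library are available. Lean on these libraries where they do the work, as an engineer would, in place of code of your own. Each camera call takes 0.05 s, during which the arm holds its last target.

## Working session

There is one attempt and no reset: what is moved stays moved. The work goes in short steps, Python scripts to look and compute and a shell command to move; the robot and the scene stay as the last step left them, time stands still between calls to the robot, and variables do not carry over. Pictures are saved under pics/ and viewed, and the job is handed in when it is done.

```bash
mkdir -p pics; ls; python3 - <<'E'
from cell import env, vision, job
import cv2
print(env.state())
for n in ("scene","top"):
    p,d=vision.read_camera(n); cv2.imwrite(f"pics/{n}0.png",p)
    import numpy as np; np.save(f"pics/{n}0.npy",d); print(n,vision.calibration(n))
E
```

```text
pics
{'t': 0.0, 'joints': array([ 1.10339150e+00,  4.91554588e-01,  1.55944698e+00, -1.21906340e-05,
        1.09170292e+00, -1.05599960e-01]), 'qvel': array([-0.00136461,  0.00018075, -0.00060069,  0.00010237, -0.00049974,
       -0.00033205]), 'tau': array([-2.63806258e-03, -6.12643218e+01, -2.58168876e+01,  6.91985339e-02,
        4.84709011e-02, -1.11673260e-04]), 'eef_pos': array([221.09770194, 584.32513397, 214.0656893 ]), 'tcp_rot': array([-1.57068989e+00,  1.10678467e-03,  1.20899714e+00]), 'ft_force': array([-0.71972131,  0.39345162,  0.13026009]), 'moment': array([ 0.05078125, -0.00547402, -0.03691597]), 'opening': 0.9983735733673144}
scene {'vertical_fov': 46.42563455913439, 'cx': 272.8950292055001, 'cy': 214.48485235661633, 'pose': array([[-7.99448422e-01, -4.28924106e-01,  4.20602344e-01,
        -1.15696656e+02],
       [-6.00734573e-01,  5.71317964e-01, -5.59208151e-01,
         1.12181075e+03],
       [-4.39818682e-04, -6.99728443e-01, -7.14408785e-01,
         1.09037786e+03],
       [ 0.00000000e+00,  0.00000000e+00,  0.00000000e+00,
         1.00000000e+00]])}
top {'vertical_fov': 54.917256079379854, 'cx': 279.2664865068801, 'cy': 212.2671467316174, 'pose': array([[-1.14680876e-02, -9.82656496e-01,  1.85080234e-01,
         2.77504258e+02],
       [-9.99855158e-01,  1.35968491e-02,  1.02366714e-02,
         3.29093366e+02],
       [-1.25756397e-02, -1.84936032e-01, -9.82670096e-01,
         1.21096238e+03],
       [ 0.00000000e+00,  0.00000000e+00,  0.00000000e+00,
         1.00000000e+00]])}
```

View pics/scene0.png

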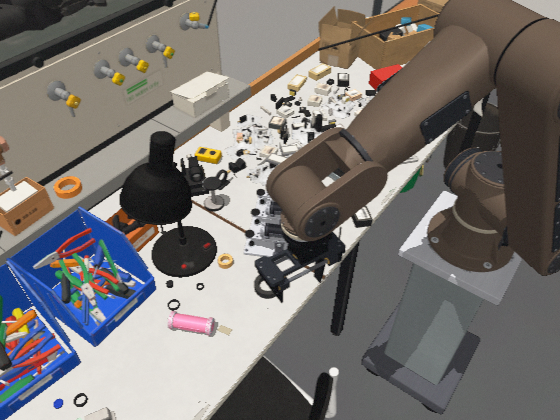

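View pics/top0.png

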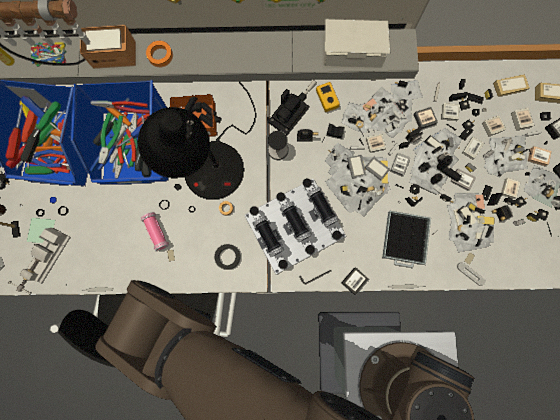

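The top view shows the white stand with three barrels around (295,225), a grey tray at (407,237), a pink look-alike at (155,232) and a lamp at (175,140). Next I'll enlarge the view and measure.

```bash
cat > h.py <<'E'
import numpy as np, cv2
def K(c,h=420): return (h/2)/np.tan(np.radians(c["vertical_fov"])/2)
def ray(c,u,v):
    f=K(c); d=np.array([(u-c["cx"])/f,(v-c["cy"])/f,1.0]); P=np.array(c["pose"]); return P[:3,3],P[:3,:3]@d
def onz(c,u,v,z):
    o,d=ray(c,u,v); return o+d*(z-o[2])/d[2]
def cloud(c,D):
    f=K(c); v,u=np.mgrid[:D.shape[0],:D.shape[1]]
    p=np.stack([(u-c["cx"])/f*D,(v-c["cy"])/f*D,D],-1); P=np.array(c["pose"]); return p@P[:3,:3].T+P[:3,3]
def proj(c,X):
    P=np.array(c["pose"]); q=(np.asarray(X)-P[:3,3])@P[:3,:3]; f=K(c); return np.stack([f*q[...,0]/q[...,2]+c["cx"],f*q[...,1]/q[...,2]+c["cy"]],-1)
E
python3 - <<'E'
from cell import vision
from h import *
p=cv2.imread("pics/top0.png"); D=np.load("pics/top0.npy"); c=vision.calibration("top")
cv2.imwrite("pics/topzoom.png",cv2.resize(p[165:295,235:445],None,fx=3.8,fy=3.8,interpolation=cv2.INTER_CUBIC))
W=cloud(c,D)
z=W[...,2].copy()
cv2.imwrite("pics/topheight.png",cv2.resize(np.clip(z[165:295,235:445]*2,0,255).astype(np.uint8),None,fx=3.8,fy=3.8,interpolation=cv2.INTER_NEAREST))
for u,v in [(400,205),(230,180),(295,225),(320,206),(296,222),(267,235),(407,237),(175,130)]: print(u,v,W[v,u].round(1), D[v,u])
E
```

```text
400 205 [ 5.23e+02 -2.65e+01  1.00e-01] 1231.6821
230 180 [604.4 490.8  18.6] 1233.8218
295 225 [450.5 297.3  97.6] 1125.7496
320 206 [503.5 226.1  97.9] 1134.506
296 222 [458.6 294.4  99.6] 1125.2834
267 235 [423.1 375.3 100.5] 1118.6195
407 237 [422.7 -36.   16.4] 1197.0204
175 130 [600.9 550.3 426.1] 833.34674
```

View pics/topzoom.png

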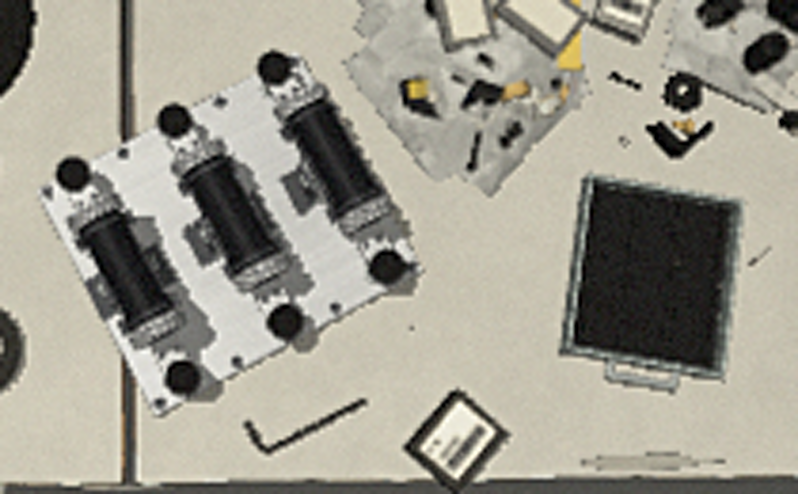

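View pics/topheight.png

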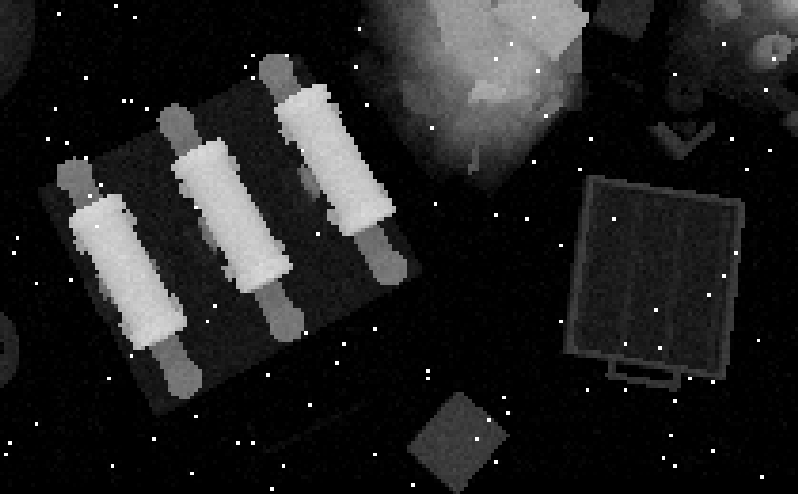

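The zoom shows the near pads at (183,378), (285,322) and (388,267), the barrels between the pads, and the tray with its handle on the near side.

```bash
python3 - <<'E'
from cell import vision
from h import *
p=cv2.imread("pics/top0.png"); D=np.load("pics/top0.npy"); c=vision.calibration("top")
W=cloud(c,D); z=cv2.medianBlur(W[...,2].astype(np.float32),3)
roi=np.zeros(z.shape,bool); roi[170:280,240:350]=1
# pads: dark & z 45..70
g=p.max(2)
m=((g<70)&(z>48)&(z<70)&roi).astype(np.uint8)
n,l,s,ce=cv2.connectedComponentsWithStats(m)
pads=[]
for i in range(1,n):
    if s[i,4]>25:
        q=onz(c,*ce[i],60); print("pad",s[i,4],ce[i].round(1),q.round(1),W[l==i][:,2].mean().round(1)); pads.append(q)
m=((z>85)&roi).astype(np.uint8)
n,l,s,ce=cv2.connectedComponentsWithStats(m)
for i in range(1,n):
    if s[i,4]>100:
        r=cv2.minAreaRect(np.argwhere(l==i)[:,::-1].astype(np.float32))
        b=cv2.boxPoints(r); bw=np.array([onz(c,*x,92) for x in b])
        e=[np.linalg.norm(bw[1]-bw[0]),np.linalg.norm(bw[2]-bw[1])]; k=np.argmax(e); d=bw[k+1]-bw[k]
        pts=W[l==i]; 
        print("barrel",s[i,4],bw.mean(0).round(1),"pts",np.median(pts,0).round(1),"size",np.round(e,1),"yaw",np.degrees(np.arctan2(d[1],d[0])).round(1), "ztop",np.percentile(pts[:,2],98).round(1))
ro=np.zeros(z.shape,bool); ro[208:268,380:435]=1
m=((z>22)&(z<45)&ro).astype(np.uint8)
m=cv2.morphologyEx(m,cv2.MORPH_CLOSE,np.ones((3,3)))
# fit by contour excluding handle: fill interior opened
cs,_=cv2.findContours(m,cv2.RETR_EXTERNAL,cv2.CHAIN_APPROX_NONE)
f=cv2.drawContours(np.zeros_like(m),cs,-1,1,-1); f=cv2.morphologyEx(f,cv2.MORPH_OPEN,np.ones((21,21)))
r=cv2.minAreaRect(np.argwhere(f>0)[:,::-1].astype(np.float32)); b=cv2.boxPoints(r)
bw=np.array([onz(c,*x,30) for x in b]); print("tray",bw.mean(0).round(1),bw.round(0).tolist(),np.linalg.norm(np.diff(bw,axis=0),axis=1).round(1))
E
```

```text
pad 60 [306.9 182.6] [581.9 259.   60. ] 60.1
pad 56 [280.5 196.3] [541.6 336.9  60. ] 59.0
pad 58 [253.9 210.5] [500.4 414.8  60. ] 60.0
pad 64 [336.6 234.9] [426.  177.7  60. ] 59.5
pad 69 [309.9 249.3] [385.8 255.2  60. ] 59.2
pad 66 [282.9 263.9] [345.4 332.5  60. ] 58.6
barrel 527 [504.5 219.3  92. ] pts [503.1 218.5  98.7] size [ 42.2 113.4] yaw -152.7 ztop 106.1
barrel 541 [462.6 296.2  92. ] pts [461.5 296.3  98.7] size [ 43.1 113.5] yaw -152.8 ztop 106.8
barrel 545 [422.1 373.9  92. ] pts [421.1 372.7  98.6] size [ 42.7 112.3] yaw -153.4 ztop 106.5
tray [1232.6 1263.9   30. ] [[1233.0, 1264.0, 30.0], [1233.0, 1264.0, 30.0], [1233.0, 1264.0, 30.0], [1233.0, 1264.0, 30.0]] [0. 0. 0.]
```

```bash
cat >> h.py <<'E'
from scipy.spatial.transform import Rotation as Ro
def plan(s,pos,yaw):
    R=Ro.from_euler("xyz",s["tcp_rot"]); T=Ro.from_euler("xyz",[-np.pi/2,0,np.radians(yaw)])
    sh=R.inv().apply(np.array(pos,float)-s["eef_pos"]); rv=np.degrees((R.inv()*T).as_rotvec())
    return sh.round(1),rv.round(1)
E
python3 - <<'E'
from cell import vision,env
from h import *
p=cv2.imread("pics/top0.png"); D=np.load("pics/top0.npy"); c=vision.calibration("top")
W=cloud(c,D); z=cv2.medianBlur(W[...,2].astype(np.float32),3)
m=np.zeros(z.shape,np.uint8); m[208:270,378:436]=((z>7)&(z<45))[208:270,378:436]
m=cv2.morphologyEx(m,cv2.MORPH_CLOSE,np.ones((3,3))); m=cv2.morphologyEx(m,cv2.MORPH_OPEN,np.ones((15,15)))
n,l,s,_=cv2.connectedComponentsWithStats(m); i=1+np.argmax(s[1:,4]); print(s[i])
r=cv2.minAreaRect(np.argwhere(l==i)[:,::-1].astype(np.float32)); b=cv2.boxPoints(r)
bw=np.array([onz(c,*x,28) for x in b]); e=np.diff(bw,axis=0)
print(r,"tray",bw.mean(0).round(1),bw.round(0).tolist(),np.linalg.norm(e,axis=1).round(1),np.degrees(np.arctan2(e[:,1],e[:,0])).round(1))
zz=[(588,178),(743,201),(724,378),(566,353)]
bw=np.array([onz(c,235+a/3.8-.5,165+d/3.8-.5,30) for a,d in zz]); e=np.diff(np.vstack([bw,bw[:1]]),axis=0)
print(bw.mean(0),np.linalg.norm(e,axis=1),np.degrees(np.arctan2(e[:,1],e[:,0])))
print(plan(env.state(),[343,331,130],117.5))
E
```

```text
[ 384  213   46   51 2061]
((406.4512023925781, 237.9390106201172), (43.73088836669922, 49.25246810913086), 6.34019136428833) tray [419.4 -30.6  28. ] [[355.0, 45.0, 28.0], [500.0, 20.0, 28.0], [483.0, -107.0, 28.0], [340.0, -80.0, 28.0]] [146.5 128.4 146.1] [ -9.6 -97.3 169.2]
[420.25630011 -31.50247752  30.        ] [120.54290639 138.69301279 120.44070202 138.08010723] [-99.47509561 169.47254591  80.23417583 -10.4890661 ]
(array([-193.7,   84.3, -203.7]), array([ -0. , -48.2,  -0. ]))
```

```bash
python3 -m crank '[[-190,80,-200,0,-48,0],[-190,80,-200,0,-48,0],[-190,80,-200,0,-48,0],[-190,80,-200,0,-48,0],[-190,80,-200,0,-48,0]]' 0 && python3 -m crank '[[0,0,0,0,0,0]]' && python3 - <<'E'
from cell import env
from h import *
s=env.state(); print(s["t"],s["eef_pos"],s["tcp_rot"]); print(plan(s,[343,331,75],117.5))
E
```

```text
t: 0.6
eef_pos: [322.0, 374.7, 146.8]
tcp_rot: [-1.57, 0.001, 1.937]
ft_force: [0.8, 0.1, -0.7]
opening: 0.639
t: 0.7
eef_pos: [322.8, 370.9, 145.5]
tcp_rot: [-1.567, 0.002, 1.939]
ft_force: [-0.1, -0.6, 0.6]
opening: 0.553
0.7 [322.75031716 370.89489076 145.48163108] [-1.5668072   0.00225665  1.93934787]
(array([-44.4,  70.6,  -4.8]), array([-0.2, -6.4, -0.1]))
```

```bash
python3 -m crank '[[-44,20,-5,0,-6.4,0],[-44,40,-5,0,-6.4,0],[-44,40,-5,0,-6.4,0],[-44,40,-5,0,-6.4,0],[-44,40,-5,0,-6.4,0]]' 0 && python3 - <<'E'
from cell import env
from h import *
s=env.state(); print(s["t"],s["eef_pos"],s["tcp_rot"]); print(plan(s,[343,331,65],117.5))
E
```

```text
t: 1.2
eef_pos: [343.1, 332.6, 106.4]
tcp_rot: [-1.568, 0.002, 2.051]
ft_force: [0.1, 0.6, 0.2]
opening: 0.127
1.2 [343.14562002 332.56105005 106.40420821] [-1.56789151e+00  1.53700828e-03  2.05127547e+00]
(array([-1.3, 41.4,  0.7]), array([-0.2,  0. , -0.1]))
```

```bash
python3 -m crank '[[-1,20,0,0,0,0],[-1,38,0,0,0,0],[-1,48,0,0,0,0],[-1,56,0,0,0,0],[-1,62,0,0,0,0]]' 0; python3 -m crank '[[0,4,0,0,0,0],[0,4,0,0,0,0],[0,4,0,0,0,0]]'
```

```text
t: 1.7
eef_pos: [343.5, 332.0, 44.3]
tcp_rot: [-1.568, 0.001, 2.052]
ft_force: [-0.3, 0.9, 0.8]
opening: 0.006
t: 2.0
eef_pos: [343.8, 332.1, 41.7]
tcp_rot: [-1.57, 0.001, 2.052]
ft_force: [-3.3, -3.6, 20.0]
opening: 0.004
```

At the stop (20 N). Now hold, retreat and look.

```bash
python3 -m crank '[[0,-0.5,0,0,0,0],[0,-0.5,0,0,0,0],[0,-0.5,0,0,0,0],[0,-0.5,0,0,0,0],[0,-0.5,0,0,0,0]]' 0; python3 -m crank '[[0,-15,0,0,0,0],[0,-60,0,0,0,0],[0,-80,0,0,0,0],[0,-80,0,0,0,0],[0,-80,0,0,0,0]]'; python3 -m crank '[[0,0,0,0,0,0],[0,0,0,0,0,0],[0,0,0,0,0,0],[0,0,0,0,0,0],[0,0,0,0,0,0]]';  python3 - <<'E'
from cell import env,vision
import cv2
from h import *
p,D=vision.read_camera("wrist"); cv2.imwrite("pics/w1.png",p)
p,D=vision.read_camera("top"); cv2.imwrite("pics/top1.png",cv2.resize(p[165:295,235:445],None,fx=3.8,fy=3.8,interpolation=cv2.INTER_CUBIC))
W=cloud(vision.calibration("top"),D)
for n,x,y in [("n1",345.4,332.5),("n2",385.8,255.2),("n3",426,177.7),("f1",500.4,414.8),("f2",541.6,336.9),("f3",581.9,259)]:
    d=np.hypot(W[...,0]-x,W[...,1]-y)<9; zz=W[...,2][d]; print(n,np.percentile(zz,[10,50,90]).round(1))
s=env.state(); print(s["t"],s["eef_pos"]); print(plan(s,[383.5,254,106],117.5))
E
```

```text
t: 2.5
eef_pos: [344.2, 332.4, 42.4]
tcp_rot: [-1.571, 0.001, 2.052]
ft_force: [0.4, 1.6, 6.1]
opening: 0.006
t: 3.0
eef_pos: [343.9, 332.4, 122.1]
tcp_rot: [-1.571, 0.001, 2.052]
ft_force: [0.2, 0.1, -0.6]
opening: 0.005
t: 3.5
eef_pos: [343.9, 332.3, 121.9]
tcp_rot: [-1.571, 0.001, 2.052]
ft_force: [0.3, -0.0, 0.8]
opening: 0.006
n1 [434.7 436.8 438.1]Traceback (most recent call last):
  File "<stdin>", line 8, in <module>
    return _quantile_unchecked(
        a, q, axis, out, overwrite_input, method, keepdims, weights)
    return _ureduce(a,
                    func=_quantile_ureduce_func,
    ...<5 lines>...
                    overwrite_input=overwrite_input,
                    method=method)
    r = func(a, **kwargs)
    result = _quantile(arr,
                       quantiles=q,
    ...<2 lines>...
                       out=out,
                       weights=wgt)
    slices_having_nans = np.isnan(arr[-1, ...])
                                  ~~~^^^^^^^^^
IndexError: index -1 is out of bounds for axis 0 with size 0
```

View pics/w1.png

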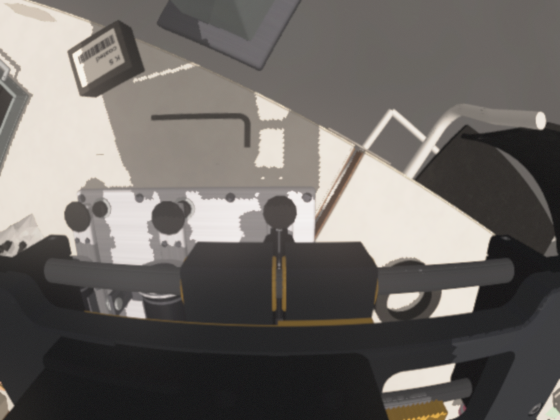

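View pics/top1.png

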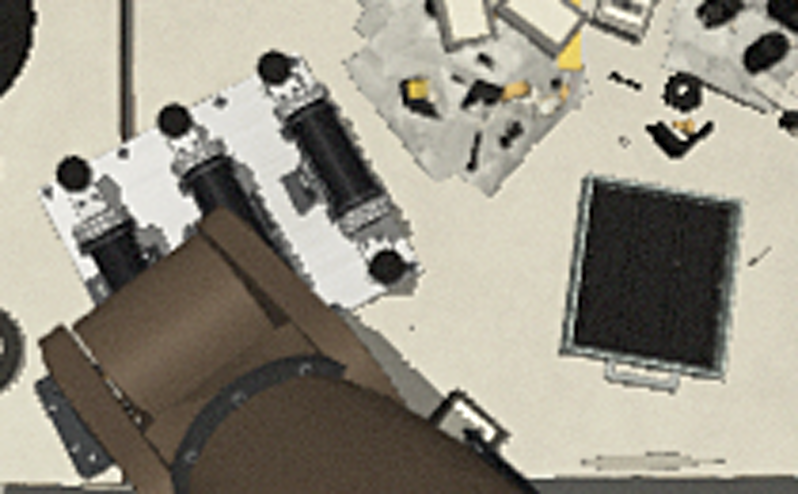

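The arm hides cradle_1's near pad in the top view, but its far pad at zoom (73,172) is visible, so I'll read the far-pad heights. A tipped far pad would sit near 79 mm.

```bash
cat > chk.py <<'E'
from cell import env,vision
from h import *
import sys
def chk(tag):
    p,D=vision.read_camera("top"); cv2.imwrite(f"pics/top{tag}.png",cv2.resize(p[165:295,235:445],None,fx=3.8,fy=3.8,interpolation=cv2.INTER_CUBIC))
    W=cloud(vision.calibration("top"),D)
    for n,x,y in [("n1",345.4,332.5),("n2",385.8,255.2),("n3",426,177.7),("f1",500.4,414.8),("f2",541.6,336.9),("f3",581.9,259)]:
        d=np.hypot(W[...,0]-x,W[...,1]-y)<9; zz=W[...,2][d]; print(n,np.percentile(zz,[10,50,90]).round(1) if len(zz) else None)
E
python3 - <<'E'
from chk import *
chk("2")
s=env.state(); print(s["t"],s["eef_pos"]); print(plan(s,[383.5,254,106],117.5))
E
```

```text
n1 [434.9 436.3 438. ]
n2 None
n3 [13.3 58.3 61.9]
f1 [74.3 78.8 81.9]
f2 [56.3 59.4 62.7]
f3 [53.9 58.7 62. ]
3.65 [343.92872519 332.37614369 122.06449244]
(array([-87.8,  16.2,   1.2]), array([ 0. ,  0.1, -0.1]))
```

The far pad of cradle_1 reads 78.8 mm, so that cradle has stayed tipped by itself for over 1 s and barrel_1 looks faulty. While time passes I'll check again, measure the posts beside the cradle, and plan the tilted grasp.

```bash
cat >> h.py <<'E'
def planT(s,pos,yaw,tilt):   # tilt: deg about tool x
    R=Ro.from_euler("xyz",s["tcp_rot"]); T=Ro.from_euler("xyz",[-np.pi/2,0,np.radians(yaw)])*Ro.from_rotvec([np.radians(tilt),0,0])
    return R.inv().apply(np.array(pos,float)-s["eef_pos"]).round(1),np.degrees((R.inv()*T).as_rotvec()).round(1)
E
python3 - <<'E'
from chk import *
D=np.load("pics/top0.npy"); c=vision.calibration("top"); W=cloud(c,D)
a=np.radians(27.5); C=np.array([422.3,373.6]); q=W[...,:2]-C
X=q@[np.cos(a),np.sin(a)]; Y=q@[-np.sin(a),np.cos(a)]
for y0 in range(20,70,5):
    m=(abs(X)<12)&(abs(Y-y0)<2.5); m2=(abs(X)<12)&(abs(Y-88-y0+176)<2.5)
    print(y0,W[...,2][m].round(0), "left of c3:",W[...,2][(abs(X)<12)&(abs(Y+176-y0)<2.5)].max().round(0))
chk("3")
s=env.state()
far=np.array([np.cos(a),np.sin(a),0]); th=.22
cen=np.array([*C,50])+34*(np.cos(th)*np.array([0,0,1])-np.sin(th)*far)
ty=-np.cos(th)*np.array([0,0,1])+np.sin(th)*far
for b in (70,0):
    g=cen+(19-b)*ty; print(cen.round(1),g.round(1),planT(s,g,117.5,-12.6))
E
```

```text
20 [59. 86. 57. 61. 77. 56. 59. 54. 60. 51. 59. 20. 56. 17. 57. 17. 16.] left of c3: 92.0
25 [14.  9. 16. 54. 13. 15. 15. 47. 16. 11. 19. 17. 16.] left of c3: 54.0
30 [17. 11. 16. 18. 18. 15. 15. 13. 14. 11. 15. 13.] left of c3: 19.0
35 [   3.   16.   -2.    0.    0.   16.    1.   -1.   -3.   15.    1.    4.
   -1.   -4. -739. -733.] left of c3: 18.0
40 [  -0.   -2.   -2.    1.   -2.   -4.   -1.   -0.    4.   -0.   -2.    3.
   -4.    2. -743. -733.] left of c3: 15.0
45 [  -1.   -1.   -2.   -2.   -7.   -1.   -1.   -0.   -1.   -1.   -2. -733.] left of c3: 16.0
50 [ 3. -2. -2. -0. -2. -4. -2. -2.  3. -3. -1.  0. -5.] left of c3: 15.0
55 [-2.  3.  1.  3. -0.  1. -3. -5.  0.  2. -2. -1. -6. -1.  1.] left of c3: 20.0
60 [ 1. -2. -1. -3. -1. -0. -0. -1. -3. -1. -1.  0. -3.] left of c3: 19.0
65 [-3.  1. -2. -2.  0. -4.  2. -1. -2. -1. -2. -2.] left of c3: 57.0
n1 [434.7 436.9 438. ]
n2 None
n3 [15.9 58.9 61.6]
f1 [76.1 79.2 82.3]
f2 [57.4 60.1 62.7]
f3 [22.  59.4 61.8]
[415.7 370.2  83.2] [405.8 365.  133. ] (array([  0.3, -10.8, -70. ]), array([-12.6,   0.1,  -0.1]))
[415.7 370.2  83.2] [419.4 372.1  64.6] (array([  0.4,  57.5, -85.3]), array([-12.6,   0.1,  -0.1]))
```

```bash
python3 -m crank '[[0,-12,0,0,0,0],[0,-12,-35,-6,0,0],[0,-11,-70,-12.6,0,0],[0,-11,-70,-12.6,0,0],[0,-11,-70,-12.6,0,0]]' 0.7 && python3 - <<'E'
from chk import *
p,D=vision.read_camera("wrist"); cv2.imwrite("pics/w2.png",p)
chk("4")
s=env.state(); print(s["t"],s["opening"])
print(planT(s,[419.4-.7,372.1-.3,64.6+3],117.5,-12.6))
E
```

```text
t: 4.2
eef_pos: [405.0, 364.2, 132.8]
tcp_rot: [-1.787, 0.001, 2.052]
ft_force: [0.1, -0.3, 0.1]
opening: 0.371
n1 [438.6 440.1 442.2]
n2 None
n3 [16.3 59.3 61.6]
f1 [76.2 79.3 82.9]
f2 [57.5 60.8 62.8]
f3 [24.5 59.1 61.5]
4.3 0.45364429723126
(array([ 0.5, 67.2, -1. ]), array([-0.1,  0.1, -0.1]))
```

View pics/w2.png

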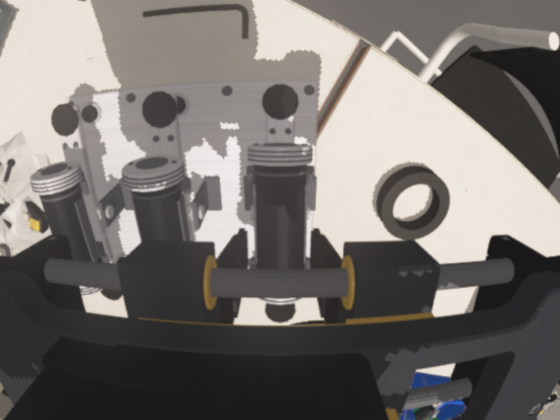

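The wrist view shows barrel_1 at column 280, midway between the fingers at about 232 and 328, so lateral alignment is good. I'll wait for the fingers to open, then descend.

```bash
python3 -m crank '[[0,0,0,0,0,0],[0,0,0,0,0,0],[0,0,0,0,0,0],[0,0,0,0,0,0]]' 0.7 && python3 -m crank '[[0.5,20,-1,0,0,0],[0.5,38,-1,0,0,0],[0.5,52,-1,0,0,0],[0.5,62,-1,0,0,0],[0.5,67,-1,0,0,0]]'; python3 -m crank '[[0,0,0,0,0,0],[0,0,0,0,0,0]]'
```

```text
t: 4.7
eef_pos: [405.1, 364.3, 133.1]
tcp_rot: [-1.788, 0.001, 2.052]
ft_force: [1.0, 0.6, 0.5]
opening: 0.694
t: 5.2
eef_pos: [418.5, 371.7, 67.0]
tcp_rot: [-1.787, 0.001, 2.052]
ft_force: [0.6, -0.3, 0.3]
opening: 0.7
t: 5.4
eef_pos: [418.5, 371.7, 67.2]
tcp_rot: [-1.787, 0.001, 2.052]
ft_force: [0.5, -0.3, 0.5]
opening: 0.699
```

```bash
python3 - <<'E'
from cell import env,vision
import cv2
p,D=vision.read_camera("wrist"); cv2.imwrite("pics/w3.png",p)
print(env.state())
E
```

```text
{'t': 5.45, 'joints': array([ 0.62386331,  0.5470242 ,  2.00181624, -0.08630705,  0.37965172,
       -1.35111629]), 'qvel': array([ 0.00046971, -0.00477365, -0.0005043 , -0.00023633, -0.00182482,
        0.00087373]), 'tau': array([-4.39986354e-02, -5.35798717e+01, -1.50249928e+01, -6.90585701e-02,
       -5.45160938e-01, -6.03363442e-03]), 'eef_pos': array([418.56140215, 371.75699026,  67.40139854]), 'tcp_rot': array([-1.78750629e+00,  1.33118078e-03,  2.05158523e+00]), 'ft_force': array([-0.53230416, -0.0788287 , -0.02206549]), 'moment': array([ 0.02178022,  0.11045585, -0.03333652]), 'opening': 0.7015537935265685}
```

View pics/w3.png

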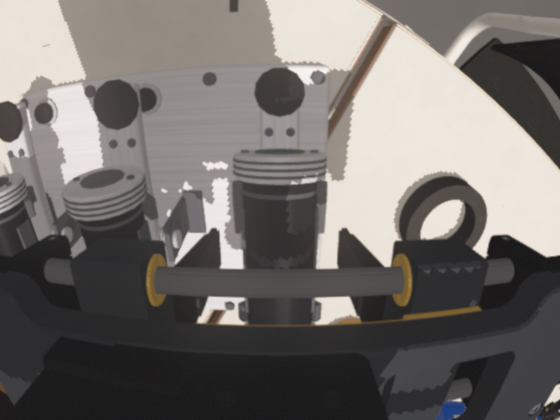

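The barrel is centred (column 280, fingers 215–345), with no contact so far. Closing the grip.

```bash
python3 -m crank '[[0,0,0,0,0,0],[0,0,0,0,0,0],[0,0,0,0,0,0],[0,0,0,0,0,0],[0,0,0,0,0,0]]' 0; python3 -m crank '[[0,0,0,0,0,0],[0,0,0,0,0,0],[0,0,0,0,0,0],[0,0,0,0,0,0],[0,0,0,0,0,0]]' 0
```

```text
t: 5.95
eef_pos: [418.5, 372.0, 67.6]
tcp_rot: [-1.788, 0.001, 2.052]
ft_force: [-1.6, 1.8, 1.8]
opening: 0.388
t: 6.45
eef_pos: [418.5, 372.1, 67.6]
tcp_rot: [-1.788, 0.001, 2.052]
ft_force: [-1.6, 0.5, 0.7]
opening: 0.385
```

Opening is 36.6 mm, which matches the 37 mm across the flats. Lifting along the tool axis.

```bash
python3 -m crank '[[0,-5,0,0,0,0],[0,-12,0,0,0,0],[0,-22,0,0,0,0],[0,-35,0,0,0,0],[0,-50,0,0,0,0]]' 0; python3 -m crank '[[0,-20,0,0,0,0],[0,-40,0,0,0,0],[0,-55,0,0,0,0],[0,-60,0,0,0,0],[0,-60,0,0,0,0]]'; python3 - <<'E'
from chk import *
p,D=vision.read_camera("wrist"); cv2.imwrite("pics/w4.png",p)
s=env.state(); print(s["t"],s["opening"],s["eef_pos"],s["ft_force"])
print(planT(s,[424,364,180],117.5,0))
E
```

```text
t: 6.95
eef_pos: [408.4, 366.8, 117.4]
tcp_rot: [-1.787, 0.001, 2.052]
ft_force: [0.3, 0.1, -4.4]
opening: 0.384
t: 7.45
eef_pos: [396.9, 360.9, 177.1]
tcp_rot: [-1.789, 0.001, 2.052]
ft_force: [-0.2, 0.0, -6.3]
opening: 0.388
7.5 0.3860581842462758 [396.81446865 360.82237314 176.25268327] [-0.37972683  0.04125843 -4.62782617]
(array([ -9.8,   1.9, -25.8]), array([12.4,  0.1, -0. ]))
```

View pics/w4.png

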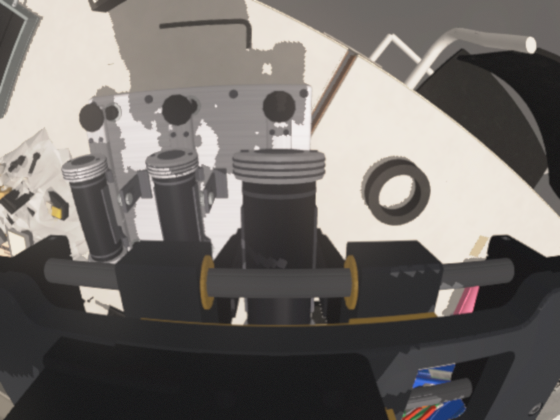

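The barrel is held (4.6 N) and cradle_1 is empty and level. Now I'll level the barrel and carry it toward the tray.

```bash
python3 -m crank '[[0,0,0,6,0,0],[0,0,0,12.4,0,0],[0,0,0,12.4,0,0]]' 0; python3 - <<'E'
from chk import *
s=env.state(); print(s["t"],s["opening"],s["eef_pos"],s["tcp_rot"])
print(planT(s,[420,-31,170],80,0))
E
```

```text
t: 7.8
eef_pos: [398.3, 361.4, 175.3]
tcp_rot: [-1.569, 0.001, 2.051]
ft_force: [0.6, -0.1, -5.1]
opening: 0.386
7.8 0.3861056841027646 [398.27226316 361.36694712 175.31656326] [-1.56944042e+00  9.48181043e-04  2.05094549e+00]
(array([-358. ,    5.9,  162. ]), array([-0.1, 37.5, -0.1]))
```

```bash
python3 -m crank '[[-25,0,10,0,4,0],[-60,0,26,0,8,0],[-97,0,44,0,12,0],[-132,0,60,0,16,0],[-165,0,75,0,20,0]]' 0; python3 - <<'E'
from chk import *
s=env.state(); print(s["t"],s["opening"],s["eef_pos"],s["tcp_rot"])
print(planT(s,[420,-31,170],80,0))
E
```

```text
t: 8.3
eef_pos: [407.2, 178.7, 174.9]
tcp_rot: [-1.572, 0.002, 1.699]
ft_force: [0.6, 0.4, -4.5]
opening: 0.387
8.3 0.3872252062315274 [407.23548642 178.71003491 174.88938102] [-1.57178804e+00  1.68980445e-03  1.69927310e+00]
(array([-209.6,    5.2,   14.2]), array([ 0.1, 17.4, -0.1]))
```

```bash
python3 -m crank '[[-40,0,3,0,4,0],[-85,2,6,0,8,0],[-130,3,9,0,12,0],[-170,4,12,0,16,0],[-205,5,14,0,17.4,0]]' 0; python3 -m crank '[[0,0,0,0,0,0],[0,0,0,0,0,0]]'; python3 - <<'E'
from chk import *
p,D=vision.read_camera("wrist"); cv2.imwrite("pics/w5.png",p)
chk("5")
s=env.state(); print(s["t"],s["opening"],s["eef_pos"],s["tcp_rot"])
print(planT(s,[420,-31,60],80,0))
E
```

```text
t: 8.8
eef_pos: [418.9, -28.3, 169.6]
tcp_rot: [-1.574, 0.002, 1.392]
ft_force: [0.5, 0.9, -4.4]
opening: 0.386
t: 9.0
eef_pos: [418.2, -28.7, 169.1]
tcp_rot: [-1.575, 0.002, 1.39]
ft_force: [-0.7, 0.1, -3.6]
opening: 0.383
n1 [57.2 59.2 62.1]
n2 [57.  58.6 61. ]
n3 [11.7 58.9 62.1]
f1 [57.2 59.4 61.1]
f2 [56.1 59.  62. ]
f3 [56.7 59.3 62.8]
9.1 0.3896006830534071 [418.44104914 -27.58779838 169.37633596] [-1.57481984  0.00203436  1.39287507]
(array([ -2.9, 109.4,  -1.7]), array([ 0.2, -0.2, -0.1]))
```

View pics/w5.png

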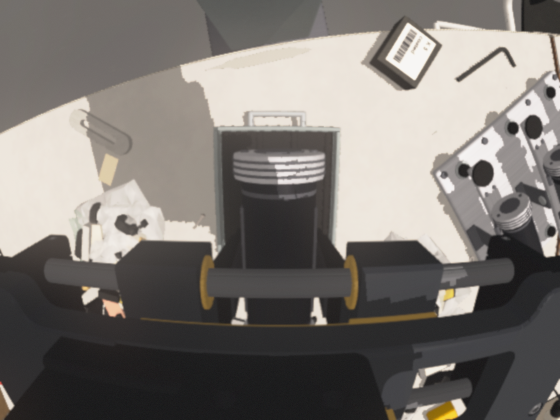

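View pics/top5.png

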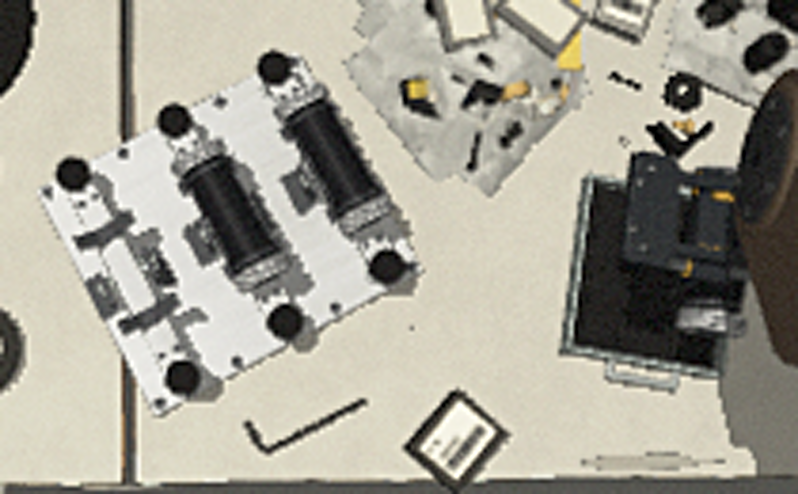

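The wrist view shows the tray (columns 217–340, centre 278) centred and parallel with the barrel (column 280). All cradles read level. Descending.

```bash
python3 -m crank '[[-2,25,-1,0,0,0],[-3,60,-2,0,0,0],[-3,90,-2,0,0,0],[-3,110,-2,0,0,0],[-3,122,-2,0,0,0]]' 0;python3 -m crank '[[0,5,0,0,0,0],[0,10,0,0,0,0],[0,15,0,0,0,0],[0,18,0,0,0,0]]' 0;  python3 - <<'E'
from chk import *
p,D=vision.read_camera("wrist"); cv2.imwrite("pics/w6.png",p)
s=env.state(); print(s["t"],s["opening"],s["eef_pos"],s["tcp_rot"],s["ft_force"])
print(planT(s,[420,-31,21],80,0))
E
```

```text
t: 9.6
eef_pos: [419.9, -29.9, 45.9]
tcp_rot: [-1.574, 0.002, 1.395]
ft_force: [-0.8, 0.9, -4.2]
opening: 0.384
t: 10.0
eef_pos: [420.1, -29.7, 28.0]
tcp_rot: [-1.575, 0.002, 1.396]
ft_force: [-0.7, 0.6, -4.6]
opening: 0.388
10.05 0.38808537067518495 [420.00969526 -29.83120989  27.6875738 ] [-1.57409128  0.00202782  1.39550155] [-0.63575926 -0.25554173 -4.10520839]
(array([-1.1,  6.7, -0.2]), array([ 0.2, -0. , -0.1]))
```

View pics/w6.png

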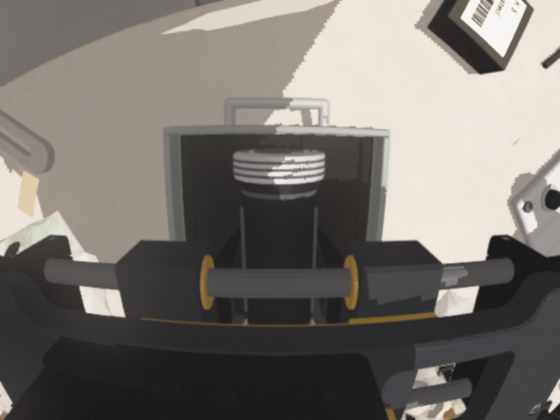

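Well centred (tray 165–389, barrel 280). Lowering in small steps while watching the force.

```bash
python3 -m crank '[[-1,3,0,0,0,0],[-1,5,0,0,0,0],[-1,6,0,0,0,0],[-1,6,0,0,0,0]]' 0; python3 -m crank '[[0,0.7,0,0,0,0],[0,0.7,0,0,0,0]]' 0
```

```text
t: 10.45
eef_pos: [419.8, -30.9, 21.7]
tcp_rot: [-1.574, 0.002, 1.395]
ft_force: [0.2, 0.1, -4.3]
opening: 0.389
t: 10.65
eef_pos: [419.9, -30.9, 21.0]
tcp_rot: [-1.574, 0.002, 1.395]
ft_force: [0.5, 0.6, -4.5]
opening: 0.383
```

```bash
python3 -m crank '[[0,0.8,0,0,0,0],[0,0.8,0,0,0,0]]' 0;  python3 -m crank '[[0,0.6,0,0,0,0],[0,0.6,0,0,0,0]]' 0
```

```text
t: 10.85
eef_pos: [419.9, -30.9, 20.1]
tcp_rot: [-1.574, 0.002, 1.395]
ft_force: [-0.5, -0.5, -2.9]
opening: 0.388
t: 11.05
eef_pos: [419.9, -31.0, 19.7]
tcp_rot: [-1.574, 0.002, 1.395]
ft_force: [-0.7, -0.9, 0.0]
opening: 0.386
```

The force has fallen from −4.5 to 0 N, so the barrel rests on the ribs. Releasing with a moderate opening.

```bash
python3 -m crank '[[0,0,0,0,0,0],[0,0,0,0,0,0],[0,0,0,0,0,0],[0,0,0,0,0,0]]' 0.55; python3 -m crank '[[0,-8,0,0,0,0],[0,-25,0,0,0,0],[0,-55,0,0,0,0],[0,-95,0,0,0,0],[0,-130,0,0,0,0]]'; python3 -m crank '[[40,-20,0,0,0,0],[80,-20,0,0,0,0],[120,-20,0,0,0,0],[150,-20,0,0,0,0],[150,-20,0,0,0,0]]'; python3 - <<'E'
from chk import *
p,D=vision.read_camera("wrist"); cv2.imwrite("pics/w7.png",p)
chk("7")
E
```

```text
t: 11.45
eef_pos: [420.0, -30.9, 19.7]
tcp_rot: [-1.575, 0.002, 1.395]
ft_force: [-0.3, 0.3, 0.6]
opening: 0.547
t: 11.95
eef_pos: [419.3, -30.5, 151.8]
tcp_rot: [-1.575, 0.002, 1.395]
ft_force: [1.1, -0.1, 0.1]
opening: 0.551
t: 12.45
eef_pos: [445.5, 119.8, 172.2]
tcp_rot: [-1.576, 0.001, 1.399]
ft_force: [-0.0, -0.5, 0.3]
opening: 0.552
n1 [57.1 59.  61.9]
n2 [57.7 59.7 62. ]
n3 [ 60.1 465.6 512.3]
f1 [57.3 59.4 61.4]
f2 [56.6 60.4 63.8]
f3 [14.9 58.7 61.2]
```

View pics/top7.png

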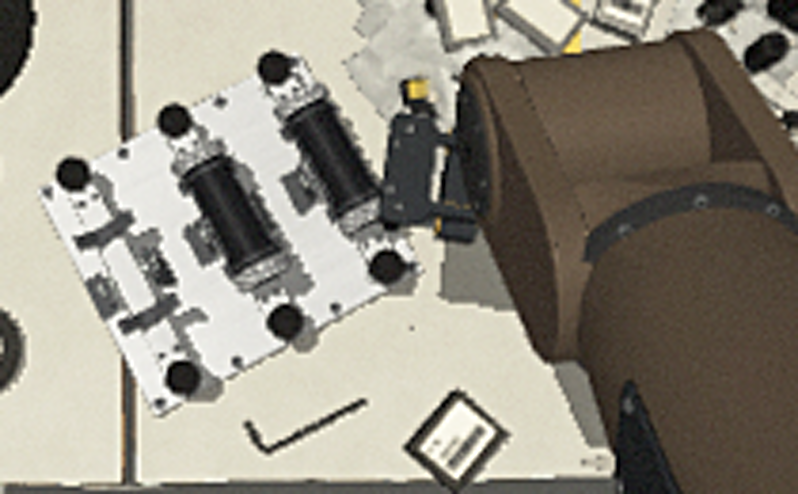

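The sound barrels are in place, but the arm hides the tray. I'll move farther left, staying high.

```bash
python3 -m crank '[[45,-20,0,0,0,0],[90,-20,0,0,0,0],[140,-20,0,0,0,0],[190,-20,0,0,0,0],[230,-20,0,0,0,0]]'; python3 -m crank '[[40,0,60,0,0,0],[80,0,60,0,0,0],[80,0,60,0,0,0],[80,0,60,0,0,0]]'; python3 - <<'E'
from chk import *
chk("8")
p,D=vision.read_camera("top"); c=vision.calibration("top"); W=cloud(c,D); z=cv2.medianBlur(W[...,2].astype(np.float32),3)
for nm,(r0,r1,c0,c1),lo,hi in [("tray barrel",(205,270,378,436),38,70),("stand",(170,280,240,350),85,115)]:
    m=np.zeros(z.shape,np.uint8); m[r0:r1,c0:c1]=((z>lo)&(z<hi))[r0:r1,c0:c1]
    n,l,s,ce=cv2.connectedComponentsWithStats(m)
    for i in range(1,n):
        if s[i,4]>100:
            b=cv2.boxPoints(cv2.minAreaRect(np.argwhere(l==i)[:,::-1].astype(np.float32)))
            bw=np.array([onz(c,*x,hi-28 if hi<80 else 92) for x in b]); e=np.diff(bw,axis=0)[:2]
            pts=W[l==i]; print(nm,bw.mean(0).round(1),np.linalg.norm(e,axis=1).round(1),np.degrees(np.arctan2(e[:,1],e[:,0])).round(1),"top",np.percentile(pts[:,2],[50,95]).round(1))
            q=pts[:,:2]-pts[:,:2].mean(0); X=q@np.linalg.svd(q,full_matrices=0)[2][0]; print("  ends top z",[np.percentile(pts[:,2][k],90).round(1) for k in (X<-45,X>45)])
s=env.state(); print(s["t"],s["eef_pos"])
E
```

```text
t: 13.05
eef_pos: [485.1, 345.3, 191.6]
tcp_rot: [-1.575, 0.002, 1.396]
ft_force: [-0.3, -0.9, 0.3]
opening: 0.549
t: 13.45
eef_pos: [439.8, 434.4, 191.0]
tcp_rot: [-1.575, 0.003, 1.397]
ft_force: [-0.6, -0.3, -0.1]
opening: 0.547
n1 [606.5 612.  617.2]
n2 None
n3 [15.1 59.2 61.8]
f1 [486.4 494.7 499.9]
f2 [56.9 59.  62.1]
f3 [13.4 58.8 61.8]
tray barrel [420.2 -31.1  42. ] [113.4  41.6] [-10.4 -97.7] top [49.1 55.7]
  ends top z [np.float64(56.1), np.float64(1211.0)]
stand [504.5 219.3  92. ] [ 42.2 113.4] [ -60.7 -152.7] top [ 98.9 105. ]
  ends top z [np.float64(106.8), np.float64(106.1)]
stand [467.8 289.8  92. ] [ 36.1 115.8] [ -54.7 -146. ] top [ 99.9 105.7]
  ends top z [np.float64(106.4), np.float64(106.3)]
13.55 [440.41459272 432.96962817 191.18444494]
```

View pics/top8.png

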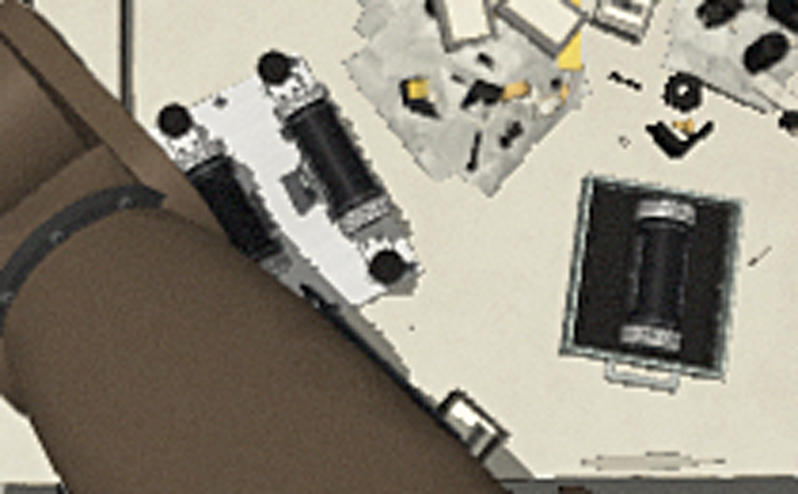

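Barrel_1 lies in the tray at zoom (660,275), measured (420.2, −31.1) against a tray centre of about (420, −31). It is along the ribs with its cap top at about 56 mm. Let the arm settle, then hand in.

```bash
python3 -m crank '[[0,0,0,0,0,0],[0,0,0,0,0,0],[0,0,0,0,0,0]]'; python3 -c "
from cell import job,env
print(env.state()['ft_force']); print(job.job_done())"
```

```text
t: 13.85
eef_pos: [440.9, 432.1, 191.4]
tcp_rot: [-1.575, 0.003, 1.394]
ft_force: [-0.4, 0.4, 0.2]
opening: 0.547
[-0.42077885  0.433551    0.24333179]
the job is handed in; nothing more can be done
None
```

The faulty barrel was barrel_1, and it now lies in the ribbed tray; I handed the job in at about 14 s of the 58 s allowed.

**Finding it:** I pressed pad_1 to the stop for about half a second and let go. The far pad of cradle_1 stayed at about 79 mm, instead of 60 mm level, for more than 1.5 s with the arm clear. As exactly one barrel is faulty, I did not test the other two cradles.

**Moving it:** I gripped barrel_1 on its flats with the tool tilted to match, lifted it along the tool axis and levelled it in the air. I lowered it until the measured force dropped to 0 N, then released it.

**Last checks:**
- **Barrel in the tray:** its centre measured (420.2, −31.1) mm against a tray centre of about (420, −31). It lay along the ribs to within about 1°. One cap's top was at 56 mm; the far cap's height was lost to a bad depth pixel, so I judged level from the picture and the tool pose.
- **Cradles:** all pads that could be seen read 59–60 mm, which is level. Near pad 3 was not visible in the check after release; its far pad read level.
- **Sound barrels:** barrel_3 measured exactly where it began. Barrel_2 was partly hidden by the arm in the last picture, so its fitted position there was about 8 mm off. In the picture before, fully visible, it looked unmoved.

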